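Unload the moulding plate into a tray

ROBOT

A 7-joint arm with a two-finger parallel gripper is mounted at the origin on the work surface. World frame = base frame: x ahead of the robot, y to its left, z up, the work surface at z = 0. Lengths are in m, angles in rad, forces in N, time in s.
With the tool pointing down it reaches from about 0.35 to 0.9 m from the base axis. Payload 8.1 kg.
Tool frame: the origin (TCP) lies at the very end of the fingers, on their centre line; the grasp point (between the pads) lies 19 mm behind it; y points along the fingers, x is the direction in which the jaws open and shut, and the axes are right-handed (so a half turn about y gives the same grasp; the last joint's range is limited). The gripper opens to 92 mm and grips with 3 to 60 N. Pads are 19 mm wide; open, the fingers measure 130 mm over their backs; the gripper's body (75 mm by 190 mm) begins 47 mm behind the grasp point.
Start: joints at [-1.229, 0.434, 0.025, 1.573, -0.012, 1.134, -0.075], TCP at [0.269, 0.564, 0.227] pointing down, gripper open.
Joint ranges: [-2.62, 2.62], [-0.44, 2.09], [-1.27, 1.32], [0.08, 2.57], [-1.32, 4.46], [0.12, 2], [-2.74, 2.74]. Speed limits (rad/s): [2.22, 2.22, 3.01, 3.01, 3.14, 3.14, 3.14].

INTERFACE

Orientations are given as a rotation vector (axis times angle).
In Python, from cell import arm, imaging gives the robot as it stands. The module is installed in compiled form; this text tells all that it offers.
- The arm moves only by the tool send_rows, never from a script. Its argument "steps" is a list of rows, each a list of 5 numbers: the opening, from 0 (shut) to 1 (fully open), then the shift along the tool's x, y, z in cm, then the turn about the tool's y in rad. In form: [[jaw, x, y, z, roll], ...]. A call has 1 to 20 rows; each row is the pose to reach, as a shift and turn from the pose commanded when the call began, along the tool's axes at that moment; what a row does not reach only later rows make up. A row lasts 1/8 s, in which the tool goes at most 62.5 mm and 10.7 degrees, less where a joint would pass 70% of its speed; a pose out of reach is approached as far as the arm can. A call with a gripper value outside its range is refused whole. The fingers move at their own pace and stop on an object; "squeeze" is the grip in N (left out, the last holds). Time passes only in rows, so rows that repeat a pose let the fingers close. It gives the time, the measured TCP pose, the force and the opening at its end, in the units of the state.
- arm.observe(): the state, without advancing time (a new reading comes with each control period).
- imaging.get_image(name): name is "side" or "top" or "wrist"; returns the picture (480x640x3 uint8, blue, green, red); there is no depth.
- imaging.camera_params(name): a dict with "camera_matrix" (3x3 intrinsics, pixels), "distortion" ([k1, k2, p1, p2, k3] as OpenCV has them; the pictures are not rectified), "position" and "orientation" of the camera in the world; the wrist camera has in their place "mount" (4x4, takes a point from camera to tool coordinates, whose origin is the TCP and whose axes are the tool frame's). Camera axes: x right, y down, z forward; pixel columns grow to the right and rows downward; lengths in m; the calibration is good to about 2 mm. A picture is of the moment at which its call begins: read the wrist's pose just before it. camera_params takes no time and is no camera call.
- arm.sign_off(): hands the job in, once; it reports no verdict.
The state is a dict: "clock": time; "joints": joint angles; "dq": joint speeds; "joint_efforts": joint torques, N m; "position": TCP position; "ee_rot": TCP orientation; "force": force on the tool from outside, world axes, zero at the start; "ft_torque": the same for the moment, N m; "width": opening from 0.0 (shut) to 1.0 (fully open).
Only numpy, scipy, OpenCV 4.12 (cv2) and the standard library are available. Lean on these libraries where they do the work, as an engineer would, in place of code of your own. Each camera call takes 0.05 s, during which the arm holds its last target.

TASK

Turn the mould plate's power isolator fully to OFF, then fold all four sides of the cardboard tray upright. With the power still off, lift every moulded bracket out of the mould and lay them all side by side in the tray, plates flat on its floor and webs up; then turn the isolator fully back to ON, leaving the tray's sides upright. Leave the solder spool and the circuit board where they are.

Things in the scene. Friction and masses are not known exactly. Their poses are not given: they have to be found in the camera images.
- tray: kraft-cardboard tray blank stuck to the bench: base 156 (its x) by 196 (its y) by 4 mm, with four hinged side panels 50 mm high and 4 mm thick. Origin: centre of the base's underside, on the bench; z up. Base top at z 4 mm; erected, it is 148 by 188 mm inside and its rim is about 51 mm high. All panels bend inward-up only about their creases, and they do not block one another
- mould: dark steel mould plate on a grey heater base, 180 (its x) by 236 (its y) mm, top face 32 mm high, fixed to the bench; four open rectangular cavities 53 (x) by 85 (y) mm, 10 mm deep (floor 22 mm above the bench), centred at x = +-41, y = +-54 mm. Origin: centre of the underside
- isolator_box: grey power isolator box, 110 by 110 by 55 mm high, fixed to the bench, with a red rotary bar handle on top turning about the vertical axis. Origin: centre of the underside, under the handle's axis. A white dash near the +x edge of its top marks ON, a round white dot near the +y edge marks OFF
- isolator (a joint): rotary handle: 0 = ON (white-marked nose of the handle points along the box's +x, at the dash), 1.571 = OFF (nose along the box's +y, at the dot); it turns anticlockwise seen from above from ON to OFF, between stops; a sprung over-centre detent throws it to the nearer end (about 0.25 Nm to pass the middle)
- isolator_grip (a point): point on the handle's axis, 85 mm above the bench, at the height to grip; its x axis points along the handle to the nose, z up. The handle's bar is 84 mm long (38 mm back from the axis, 46 mm to the nose), 16 mm wide, from 70 to 100 mm above the bench; under it a hub 44 mm across reaches down to 60 mm
- side_far (a joint): hinge of the tray blank's far side panel, along its crease; 0 = lying flat outward, 1.57 = upright. Starts part-raised (about 0.65 to 1.0) and stays where it is left (stiff crease), stop at 1.6. Crease at tray x = +78 mm, 192 mm long
- side_far_edge (a point): middle of the free edge of that far panel, 50 mm from its crease (crease 1 mm above the bench)
- side_near (a joint): hinge of the tray blank's near side panel, along its crease; 0 = lying flat outward, 1.57 = upright. Starts part-raised (about 0.65 to 1.0) and stays where it is left (stiff crease), stop at 1.6. Crease at tray x = -78 mm, 192 mm long
- side_near_edge (a point): middle of the free edge of that near panel, 50 mm from its crease (crease 1 mm above the bench)
- side_left (a joint): hinge of the tray blank's left side panel, along its crease; 0 = lying flat outward, 1.57 = upright. Starts part-raised (about 0.65 to 1.0) and stays where it is left (stiff crease), stop at 1.6. Crease at tray y = +98 mm, 144 mm long
- side_left_edge (a point): middle of the free edge of that left panel, 50 mm from its crease (crease 1 mm above the bench)
- side_right (a joint): hinge of the tray blank's right side panel, along its crease; 0 = lying flat outward, 1.57 = upright. Starts part-raised (about 0.65 to 1.0) and stays where it is left (stiff crease), stop at 1.6. Crease at tray y = -98 mm, 144 mm long
- side_right_edge (a point): middle of the free edge of that right panel, 50 mm from its crease (crease 1 mm above the bench)
- bracket0: white moulded T bracket, one of up to four alike: flat plate 80 (its x) by 48 (its y) by 8 mm with an upright web on top, 52 (x) by 12 (y) mm, 30 mm high (top of the web 38 mm above the underside), centred. Origin: centre of the plate's underside, z up out of the web; 70 g. Absent in some starts. Starts lying in a cavity of the mould plate, long side along the mould's y
- bracket1: white moulded T bracket, one of up to four alike: flat plate 80 (its x) by 48 (its y) by 8 mm with an upright web on top, 52 (x) by 12 (y) mm, 30 mm high (top of the web 38 mm above the underside), centred. Origin: centre of the plate's underside, z up out of the web; 70 g. Absent in some starts. Starts lying in a cavity of the mould plate, long side along the mould's y
- bracket2: white moulded T bracket, one of up to four alike: flat plate 80 (its x) by 48 (its y) by 8 mm with an upright web on top, 52 (x) by 12 (y) mm, 30 mm high (top of the web 38 mm above the underside), centred. Origin: centre of the plate's underside, z up out of the web; 70 g. Absent in some starts. Starts lying in a cavity of the mould plate, long side along the mould's y
- bracket3: white moulded T bracket, one of up to four alike: flat plate 80 (its x) by 48 (its y) by 8 mm with an upright web on top, 52 (x) by 12 (y) mm, 30 mm high (top of the web 38 mm above the underside), centred. Origin: centre of the plate's underside, z up out of the web; 70 g. Absent in some starts. Starts lying in a cavity of the mould plate, long side along the mould's y
- solder_spool: blue solder spool standing on end, 54 mm across, 40 mm high; a bystander to leave alone. Origin: its underside
- circuit_board: green circuit board with components, 70 by 50 mm, about 18 mm high; a bystander to leave alone. Origin: its underside

How it is judged:
By the outcome, as a careful person would: the job done as asked, in the order asked, and still so for the second after the job is handed in, with the robot touching nothing.
Of bracket0, bracket1, bracket2, bracket3 only 2 to 4 are there at a start; the rules pass over those that are not, and their reading is None.
At some moment in a run one of bracket0, bracket1, bracket2, bracket3 may be knocked a few centimetres aside while the robot is not near it.
Once in a run the grip may slacken for a moment while it holds something.
It also fails if it takes over 210 s, if anything falls off the work surface, if the arm or the gripper's body presses on something with over 40 N, if the wrist force passes 120 N, or if a joint passes its speed limit or range.

## Working session

There is one attempt and no reset: what is moved stays moved. The work goes in short steps, Python scripts to look and compute and a tool call to move; the robot and the scene stay as the last step left them, time stands still between calls to the robot, and variables do not carry over. Pictures are saved under pics/ and viewed, and the job is handed in when it is done.

Besides the shell and the picture viewer there is one more tool, called as name([rows], argument=value, ...), one row to a line, values as JSON. send_rows: Moves the arm, as the interface text tells. Its arguments: {"type":"object","properties":{"steps":{"type":"array","items":{"type":"array","items":{"type":"number"}}},"squeeze":{"type":"number"}},"required":["steps"]}

```bash
mkdir -p pics; ls
python3 - <<'E'
from cell import arm, imaging
import cv2
s=arm.observe(); print(s)
for n in ("top","side","wrist"):
    p=imaging.camera_params(n); print(n,p)
    cv2.imwrite(f"pics/{n}0.png",imaging.get_image(n))
E
```

```text
pics
{'clock': 0.0, 'joints': array([-1.2286094 ,  0.43522303,  0.02495194,  1.57411188, -0.01161853,
        1.13402434, -0.07508863]), 'dq': array([-0.00094031, -0.00054125,  0.00113971,  0.002602  ,  0.00034481,
        0.00046283,  0.00017824]), 'joint_efforts': array([-1.94479935e-05, -6.67868185e+01,  9.84841548e-01, -3.14463580e+01,
       -6.05696090e-02,  4.30473906e-02,  1.65662068e-04]), 'position': array([0.26872367, 0.5636914 , 0.225939  ]), 'ee_rot': array([-1.38839263, -0.87465975,  0.87679767]), 'force': array([-0.08575438, -0.20132282, -0.72620556]), 'ft_torque': array([-0.01438106, -0.08992542,  0.00232462]), 'width': 0.9990253060426136}
top {'camera_matrix': array([[490.68967249,   0.        , 318.80695884],
       [  0.        , 490.68967249, 237.70602553],
       [  0.        ,   0.        ,   1.        ]]), 'distortion': array([-0.11516881,  0.        ,  0.        ,  0.        ,  0.        ]), 'position': array([0.32051707, 0.02777135, 1.08274563]), 'orientation': array([-1.96449018,  2.24932804, -0.24219688])}
side {'camera_matrix': array([[483.87515276,   0.  
[... 255 characters left out ...]
241,  0.68403924]), 'orientation': array([-2.1436295 ,  0.29744265, -0.1613058 ])}
wrist {'camera_matrix': array([[415.51595908,   0.        , 311.82161929],
       [  0.        , 415.51595908, 239.64340439],
       [  0.        ,   0.        ,   1.        ]]), 'distortion': array([-0.08156008,  0.        ,  0.        ,  0.        ,  0.        ]), 'mount': array([[ 9.99999468e-01, -9.39846943e-04,  4.24564515e-04,
        -4.87299032e-04],
       [-6.76812639e-04, -2.87459027e-01,  9.57792697e-01,
        -1.59805177e-01],
       [-7.78133635e-04, -9.57792475e-01, -2.87459510e-01,
         7.69122936e-02],
       [ 0.00000000e+00,  0.00000000e+00,  0.00000000e+00,
         1.00000000e+00]])}
```

View pics/top0.png

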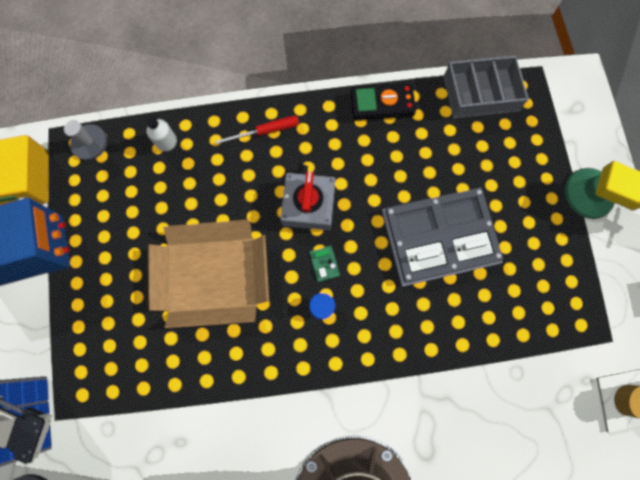

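View pics/side0.png

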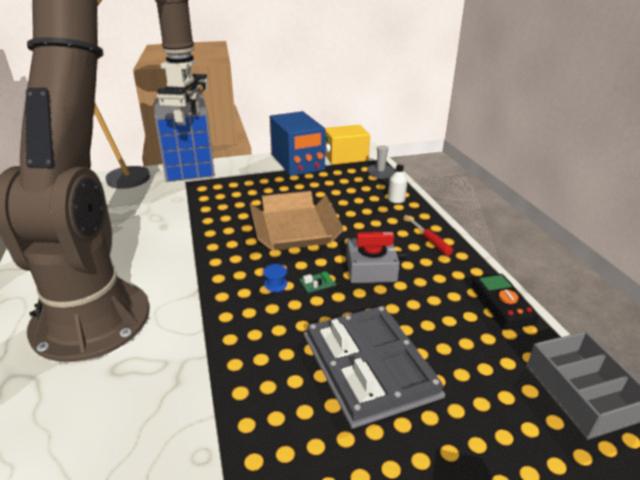

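View pics/wrist0.png

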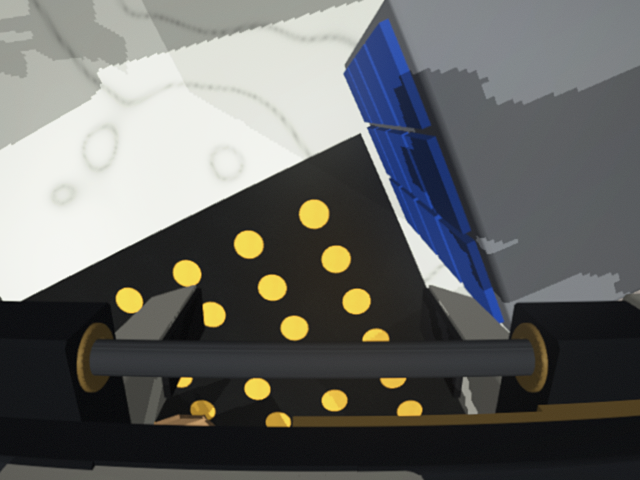

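The top view shows the tray near (207,275), the isolator at (307,198) with its nose pointing up, and the mould at (442,238) with two brackets at (426,257) and (472,247). The spool is at (322,306) and the board at (325,263). Next I'll enlarge these areas.

```bash
cat > h.py <<'E'
from cell import arm, imaging
import cv2, numpy as np
from scipy.spatial.transform import Rotation as R
def cam(n,s=None):
    p=imaging.camera_params(n)
    if n=="wrist":
        s=s or arm.observe()
        T=np.eye(4);T[:3,:3]=R.from_rotvec(s['ee_rot']).as_matrix();T[:3,3]=s['position']
        T=T@p['mount']; return p['camera_matrix'],p['distortion'],T[:3,:3],T[:3,3]
    return p['camera_matrix'],p['distortion'],R.from_rotvec(p['orientation']).as_matrix(),p['position']
def p2w(n,uv,z,s=None):
    K,D,Rm,t=cam(n,s)
    u=cv2.undistortPoints(np.array(uv,float).reshape(-1,1,2),K,D)[:,0]
    out=[]
    z=np.broadcast_to(z,len(u))
    for (a,b),zz in zip(u,z):
        d=Rm@np.array([a,b,1]); out.append(t+d*(zz-t[2])/d[2])
    return np.array(out)
def w2p(n,X,s=None):
    K,D,Rm,t=cam(n,s)
    X=np.atleast_2d(np.array(X,float))
    return cv2.projectPoints(X,cv2.Rodrigues(Rm.T)[0],-Rm.T@t,K,D)[0][:,0]
def crop(img,x0,y0,x1,y1,f,fn):
    c=cv2.resize(img[y0:y1,x0:x1],None,fx=f,fy=f,interpolation=cv2.INTER_CUBIC)
    for x in range((x0+9)//10*10,x1,10):
        if x%20==0: cv2.putText(c,str(x),(int((x-x0)*f),8),0,.33,(0,255,0),1)
        cv2.line(c,(int((x-x0)*f),10),(int((x-x0)*f),16),(0,255,0),1)
    for y in range((y0+9)//10*10,y1,10):
        if y%20==0: cv2.putText(c,str(y),(0,int((y-y0)*f)+4),0,.33,(0,255,0),1)
        cv2.line(c,(22,int((y-y0)*f)),(28,int((y-y0)*f)),(0,255,0),1)
    cv2.imwrite(fn,c)
E
python3 - <<'E'
from h import *
s=arm.observe(); print(R.from_rotvec(s['ee_rot']).as_matrix().round(3))
im=cv2.imread("pics/top0.png")
crop(im,370,180,510,290,5.6,"pics/c_mould.png")
crop(im,140,210,280,335,4.7,"pics/c_tray.png")
crop(im,270,150,350,330,3.3,"pics/c_iso.png")
E
```

```text
[[ 0.43  -0.    -0.903]
 [ 0.903 -0.001  0.43 ]
 [-0.001 -1.    -0.   ]]
```

View pics/c_mould.png

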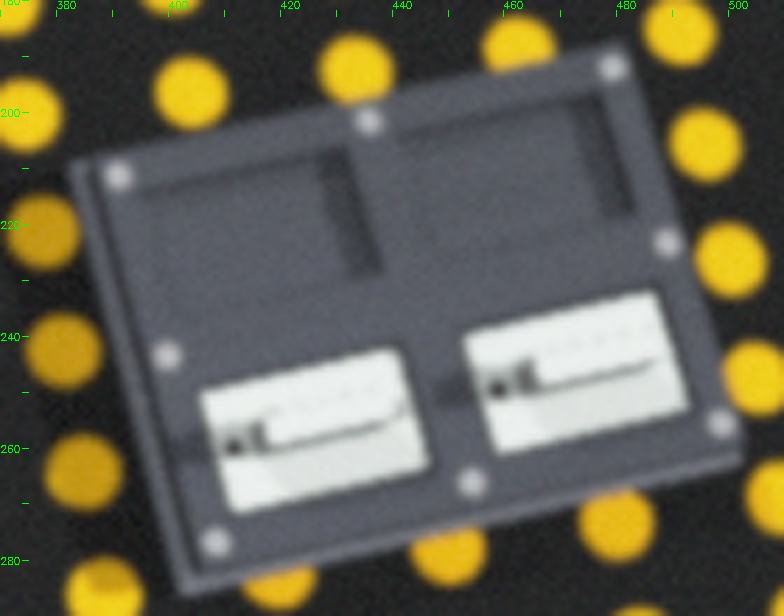

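View pics/c_tray.png

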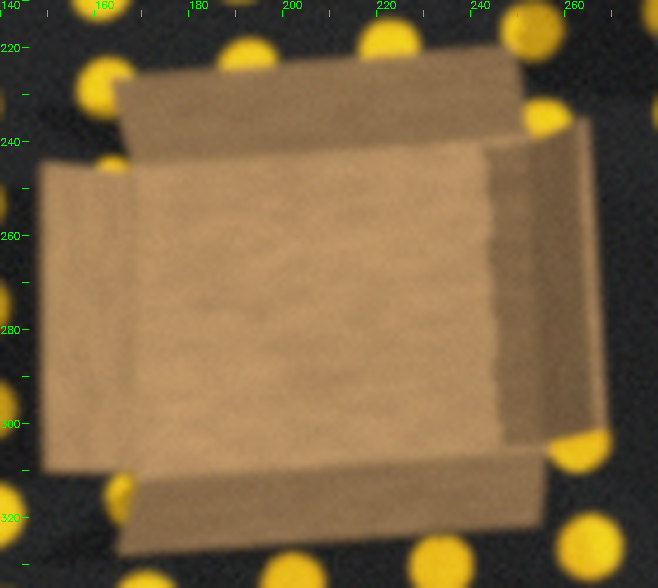

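View pics/c_iso.png

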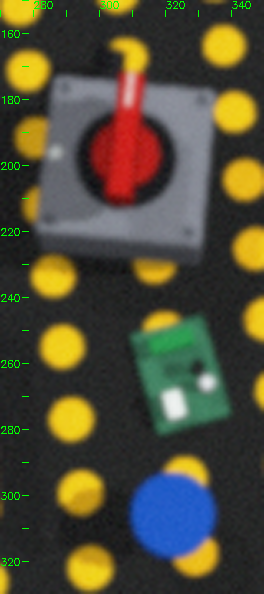

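Run:
```python
from h import *
def c(pts,x0,y0,f): return [(x0+a/f,y0+b/f) for a,b in pts]
for nm,pts in dict(A=[(200,392),(395,348),(428,466),(238,514)],B=[(463,336),(655,290),(688,408),(498,456)]).items():
    w=p2w("top",c(pts,370,180,5.6),.030); print(nm,w.mean(0).round(4))
    e=[np.linalg.norm(w[i]-w[(i+1)%4]) for i in range(4)]; print(np.round(e,4))
    d=w[0]-w[1]+w[3]-w[2]; print("long axis yaw",np.arctan2(d[1],d[0]))
w=p2w("top",c([(95,160),(625,45),(740,455),(200,570)],370,180,5.6),.032); print(w.round(4),w.mean(0)); print([np.linalg.norm(w[i]-w[(i+1)%4]).round(3) for i in range(4)])
# tray floor corners FL FR NR NL
w=p2w("top",c([(128,160),(527,138),(547,450),(133,480)],140,210,4.7),.003); print('tray',w.round(4),w.mean(0)); print([np.linalg.norm(w[i]-w[(i+1)%4]).round(3) for i in range(4)])
for i,j in((0,1),(3,2),(1,2),(0,3)):
    d=w[i]-w[j];print(np.arctan2(d[1],d[0]))
# isolator: box top corners, z .055
w=p2w("top",c([(55,75),(214,92),(200,248),(42,222)],270,150,3.3),.055); print('iso',w.round(4),w.mean(0)); print([np.linalg.norm(w[i]-w[(i+1)%4]).round(3) for i in range(4)])
for i,j in((0,1),(3,2),(1,2),(0,3)):
    d=w[i]-w[j];print(np.arctan2(d[1],d[0]))
w=p2w("top",c([(131,72),(119,202)],270,150,3.3),.1);print(w,np.linalg.norm(w[0]-w[1]))
print('hub',p2w("top",c([(126,158)],270,150,3.3),.058))
print('board,spool',p2w("top",c([(180,375)],270,150,3.3),.01),p2w("top",c([(172,515)],270,150,3.3),.04))
```

```text
A [ 0.4774 -0.2276  0.03  ]
[0.0801 0.0483 0.0779 0.05  ]
long axis yaw 1.6668874373055151
B [ 0.4858 -0.3352  0.03  ]
[0.0813 0.0489 0.0801 0.0494]
long axis yaw 1.6711203758998114
[[ 0.5964 -0.1593  0.032 ]
 [ 0.6157 -0.3822  0.032 ]
 [ 0.4438 -0.3932  0.032 ]
 [ 0.4291 -0.1728  0.032 ]] [ 0.52123612 -0.27686592  0.032     ]
[np.float64(0.224), np.float64(0.172), np.float64(0.221), np.float64(0.168)]
tray [[0.5893 0.343  0.003 ]
 [0.5739 0.149  0.003 ]
 [0.4242 0.1557 0.003 ]
 [0.4352 0.3519 0.003 ]] [0.5056415  0.24987114 0.003     ]
[np.float64(0.195), np.float64(0.15), np.float64(0.196), np.float64(0.154)]
1.49166492038716
1.5148493277084418
-0.04476294731410409
-0.05775760611789907
iso [[ 0.7017  0.0514  0.055 ]
 [ 0.6753 -0.0526  0.055 ]
 [ 0.57   -0.0283  0.055 ]
 [ 0.6014  0.0721  0.055 ]] [0.63709935 0.01065855 0.055     ]
[np.float64(0.107), np.float64(0.108), np.float64(0.105), np.float64(0.102)]
1.3219455722678155
1.2671218822625727
-0.22705736446793712
-0.20282538824451882
[[0.68034774 0.0017909  0.1       ]
 [0.59549841 0.02052166 0.1       ]] 0.08689217974561943
hub [[0.6365246  0.01176218 0.058     ]]
board,spool [[ 0.49585676 -0.00521621  0.01      ]] [[0.40152046 0.0132039  0.04      ]]
```

```bash
cat >> h.py <<'E'
def plan(x,y,z,th):
    s=arm.observe(); M=R.from_rotvec(s['ee_rot']).as_matrix()
    d=M.T@(np.array([x,y,z])-s['position'])
    cur=np.arctan2(M[1,0],M[0,0]); r=-(th-cur); r=(r+np.pi)%(2*np.pi)-np.pi
    print("shift cm",(d*100).round(2),"roll",round(r,3),"| cur",s['position'].round(4),"th",round(cur,3),"w",round(s['width'],3),"t",round(s['clock'],2),"F",s['force'].round(1))
E
python3 - <<'E'
from h import *
plan(.636,.0115,.226,-1.788)
E
```

```text
shift cm [-34.06   0.06 -56.92] roll 2.914 | cur [0.2688 0.5638 0.2261] th 1.126 w 0.997 t 0.15 F [ 0.1 -0.1  0.2]
```

send_rows([
  [0.5,-12,0,-20,0.9],
  [0.5,-12,0,-20,0.9],
  [0.5,-12,0,-20,0.9],
  [0.5,-12,0,-20,0.9],
  [0.5,-12,0,-20,0.9],
  [0.5,-34,0,-57,1.9],
  [0.5,-34,0,-57,1.9],
  [0.5,-34,0,-57,1.9],
  [0.5,-34,0,-57,1.9],
  [0.5,-34,0,-57,1.9],
  [0.5,-34,0,-57,1.9],
  [0.5,-34,0,-57,1.9],
  [0.5,-34,0,-57,2.9],
  [0.5,-34,0,-57,2.9],
  [0.5,-34,0,-57,2.9],
  [0.5,-34,0,-57,2.9],
  [0.5,-34,0,-57,2.9],
  [0.5,-34,0,-57,2.9],
  [0.5,-34,0,-57,2.9],
  [0.5,-34,0,-57,2.9],
])

```text
clock: 2.65
position: [0.6371, 0.0121, 0.2266]
ee_rot: [-1.107, 1.356, -1.356]
force: [-0.8, 0.5, -0.2]
width: 0.5
```

Run:
```python
from h import *
s=arm.observe(); im=imaging.get_image("wrist"); cv2.imwrite("pics/w1.png",im)
plan(.636,.0115,.13,-1.788)
n=np.array([np.cos(-.217),np.sin(-.217)])
a=np.array([.636,.0115])
P=[[*a,.1],[*(a+.046*n),.1],[*(a-.038*n),.1]]
print(w2p("wrist",P,s), s['joints'].round(2))
```

```text
shift cm [ 0.07  9.67 -0.09] roll 0.015 | cur [0.6371 0.012  0.2267] th -1.773 w 0.5 t 2.7 F [ 0.4 -0.5  0.8]
[[312.28559501 230.9840109 ]
 [313.28414307 166.28343672]
 [311.52269682 280.3585497 ]] [-0.64  0.56  0.85  1.59 -0.44  1.2  -1.47]
```

View pics/w1.png

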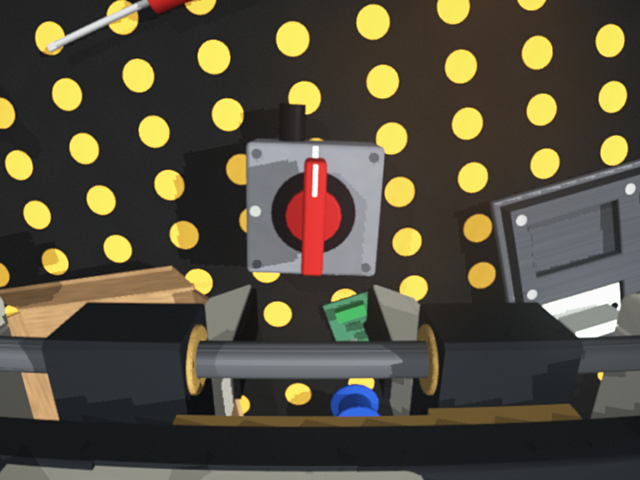

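Run:
```python
from h import *
im=cv2.imread("pics/w1.png"); crop(im,230,130,400,290,4.5,"pics/w1c.png")
```

```text
(no output)
```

View pics/w1c.png

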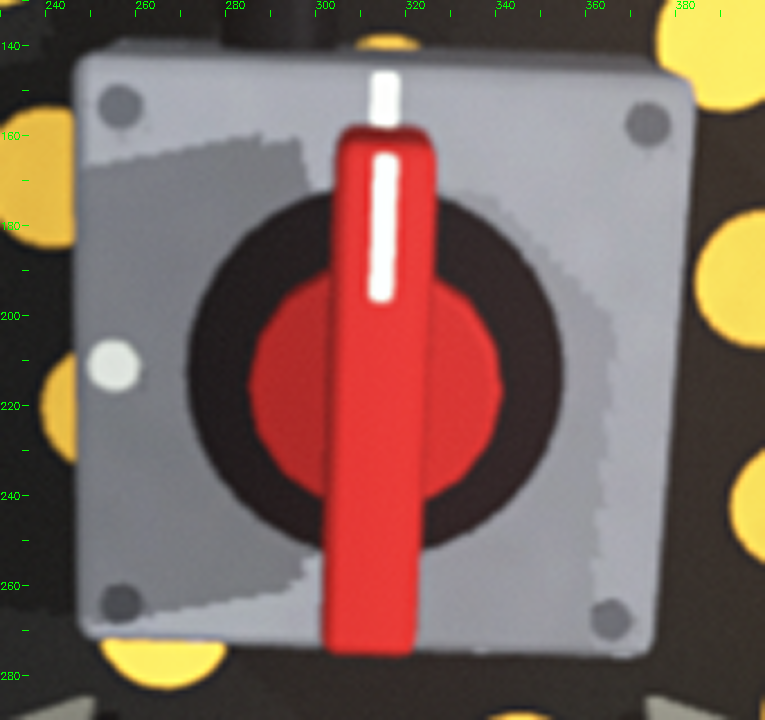

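Run:
```python
from h import *
s=arm.observe()
w=p2w("wrist",[(230+386/4.5,130+140/4.5),(230+369/4.5,130+652/4.5)],.1,s); print(w,np.linalg.norm(w[0]-w[1]))
d=(w[0]-w[1])[:2]; a=np.arctan2(d[1],d[0]); ax=w[1][:2]+d*38/84; print("axis",ax,a)
h=p2w("wrist",[(230+376/4.5,130+385/4.5)],.065,s);print("hub",h)
plan(ax[0],ax[1],.13,a-np.pi/2)
```

```text
[[ 0.68403814 -0.00081685  0.1       ]
 [ 0.60308211  0.01844854  0.1       ]] 0.08321679656297698
axis [0.63970508 0.00973324] -0.23362797964056423
hub [[0.63875027 0.00987179 0.065     ]]
shift cm [0.17 9.66 0.3 ] roll 0.032 | cur [0.6371 0.012  0.2267] th -1.773 w 0.5 t 2.7 F [ 0.4 -0.5  0.8]
```

send_rows([
  [0.5,0.15,9,0.2,0.03],
  [0.5,0.15,9,0.2,0.03],
  [0.5,0.15,9,0.2,0.03],
  [0.5,0.15,12,0.2,0.03],
  [0.5,0.15,13.5,0.2,0.03],
  [0.5,0.15,14.5,0.2,0.03],
  [0.5,0.15,15,0.2,0.03],
  [0.5,0.15,15,0.2,0.03],
])

```text
clock: 3.7
position: [0.639, 0.0101, 0.077]
ee_rot: [-1.089, 1.379, -1.379]
force: [-0.1, -0.7, 0.3]
width: 0.501
```

send_rows([
  [0,0,0,0,0],
  [0,0,0,0,0],
  [0,0,0,0,0],
  [0,0,0,0,0],
  [0,0,0,0,0],
  [0,0,0,0,0],
], squeeze=30)

```text
clock: 4.45
position: [0.639, 0.0107, 0.0769]
ee_rot: [-1.089, 1.379, -1.378]
force: [0.7, 3.6, 3.9]
width: 0.171
```

send_rows([
  [0,0,0,0,-0.15],
  [0,0,0,0,-0.3],
  [0,0,0,0,-0.45],
  [0,0,0,0,-0.6],
  [0,0,0,0,-0.75],
  [0,0,0,0,-0.9],
  [0,0,0,0,-1.05],
  [0,0,0,0,-1.2],
  [0,0,0,0,-1.35],
  [0,0,0,0,-1.5],
  [0,0,0,0,-1.58],
  [0,0,0,0,-1.58],
  [0,0,0,0,-1.58],
])

```text
clock: 6.08
position: [0.639, 0.0108, 0.0769]
ee_rot: [-1.563, 0.177, -0.178]
force: [0.1, 5.2, 3.9]
width: 0.174
```

Run:
```python
from h import *
plan(.639,.0105,.2,-.228)
crop(imaging.get_image("top"),250,130,370,240,6,"pics/t2.png")
```

```text
shift cm [ 1.000e-02 -1.231e+01 -2.000e-02] roll 0.002 | cur [0.639  0.0108 0.0769] th -0.226 w 0.174 t 6.08 F [0.1 5.2 3.9]
```

View pics/t2.png

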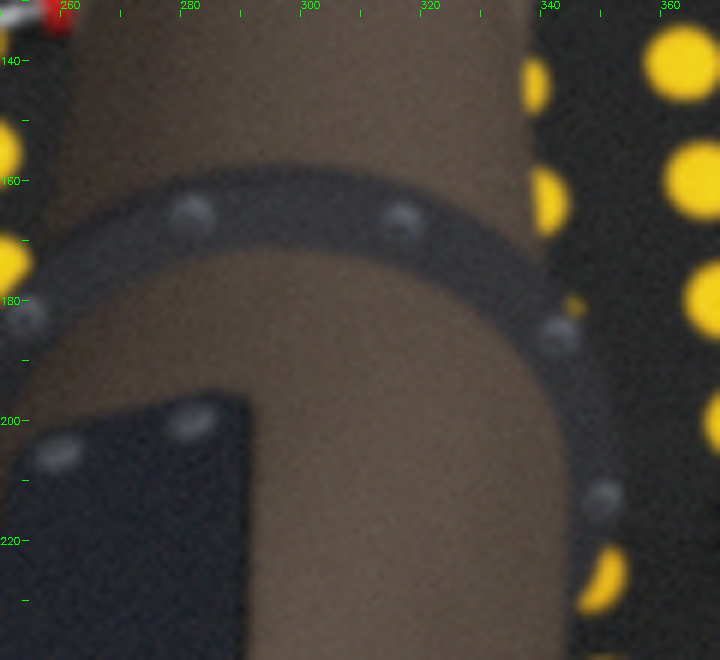

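send_rows([
  [0,0,0,0,-0.03],
  [0,0,0,0,-0.03],
  [0.5,0,0,0,0],
  [0.5,0,0,0,0],
  [0.5,0,0,0,0],
  [0.5,0,-5,0,0],
  [0.5,0,-12,0,0],
  [0.5,0,-15,0,0],
  [0.5,0,-15,0,0],
  [0.5,0,-15,0,0],
])

```text
clock: 7.38
position: [0.6383, 0.01, 0.2259]
ee_rot: [-1.564, 0.177, -0.175]
force: [0.0, 1.0, -0.2]
width: 0.503
```

Run:
```python
from h import *
cv2.imwrite("pics/w3.png",imaging.get_image("wrist"))
```

```text
(no output)
```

View pics/w3.png

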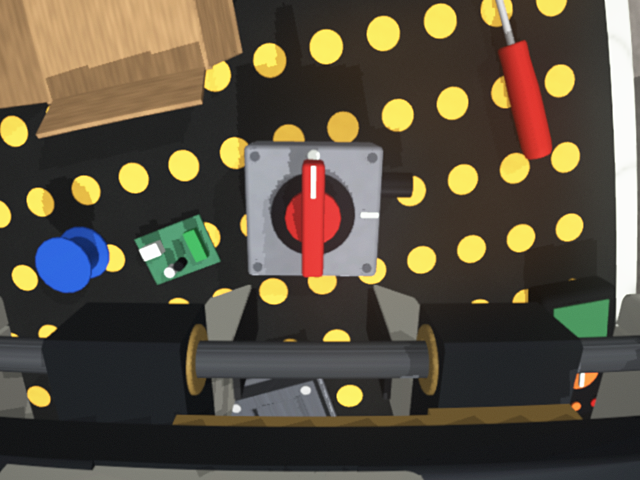

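The isolator is fully OFF: the nose is at (314,160), pointing at the dot. Next is a wrist view of the tray.

Run:
```python
from h import *
plan(.50,.20,.30,-.06)
```

```text
shift cm [-17.69  -7.44  15.45] roll -0.164 | cur [0.638  0.0101 0.2254] th -0.224 w 0.499 t 7.42 F [-0.1 -0.1 -0.6]
```

send_rows([
  [0,-17.7,-7.5,15.5,-0.164],
  [0,-17.7,-7.5,15.5,-0.164],
  [0,-17.7,-7.5,15.5,-0.164],
  [0,-17.7,-7.5,15.5,-0.164],
  [0,-17.7,-7.5,15.5,-0.164],
  [0,-17.7,-7.5,15.5,-0.164],
  [0,-17.7,-7.5,15.5,-0.164],
])

```text
clock: 8.3
position: [0.5011, 0.1989, 0.3007]
ee_rot: [-1.572, 0.05, -0.048]
force: [-0.1, -1.2, 0.4]
width: 0.003
```

Run:
```python
from h import *
s=arm.observe()
im=imaging.get_image("wrist");cv2.imwrite("pics/w4.png",im)
print(s['position'],s['ee_rot'])
```

```text
[0.50111477 0.19888236 0.30070221] [-1.57175394  0.05015943 -0.04826776]
```

View pics/w4.png

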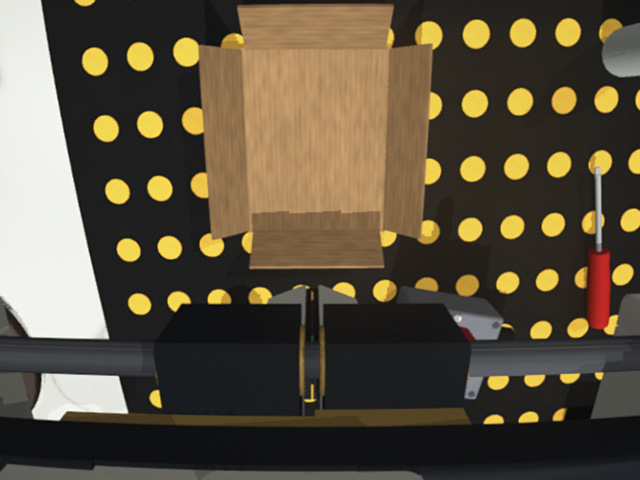

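Run:
```python
from h import *
crop(cv2.imread("pics/w4.png"),190,0,445,280,2.13,"pics/w4c.png")
```

```text
(no output)
```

View pics/w4c.png

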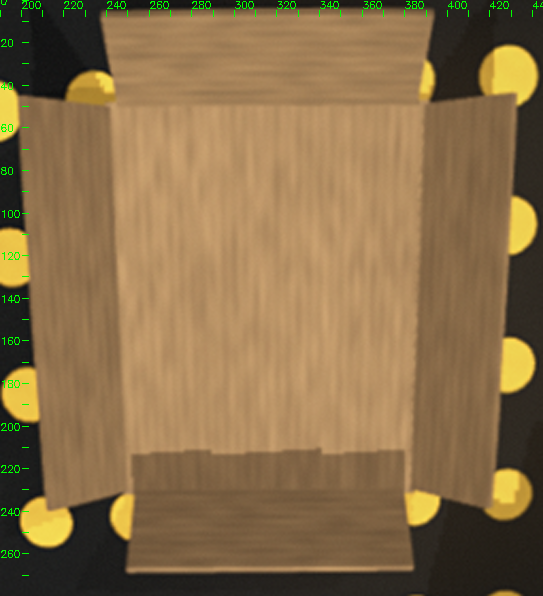

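```bash
cat > fit.py <<'E'
from h import *
from scipy.optimize import least_squares
def model(q):
    x,y,t=q[:3]; P=[]
    for k,(ax,h,c) in enumerate([('x',-1,.078),('x',1,.078),('y',1,.098),('y',-1,.098)]):
        f=q[3+k]; L=.096 if ax=='x' else .072
        for r in (0,.05):
            d=c+r*np.cos(f)-(.0)*np.sin(f); z=.001+r*np.sin(f)
            # inner face offset 4mm for free edge inside
            if r==0: d=c-.0; z=.004
            for sgn in (1,-1):
                p=(h*d,sgn*L) if ax=='x' else (-sgn*L,h*d)
                P.append([x+np.cos(t)*p[0]-np.sin(t)*p[1],y+np.sin(t)*p[0]+np.cos(t)*p[1],z])
    return np.array(P)
E
python3 - <<'E'
from fit import *
s=dict(position=np.array([0.50111477,0.19888236,0.30070221]),ee_rot=np.array([-1.57175394,0.05015943,-0.04826776]))
obs=[(110,105),(129,492),(18,96),(46,510),(425,103),(411,490),(517,93),(492,507),(116,104),(424,102),(101,11),(434,11),(133,490),(408,489),(126,572),(413,570)]
# sgn order: near/far: +y first ; left/right: -x first
obs=np.array([(190+a/2.13,b/2.13) for a,b in obs])
f=lambda q:(w2p("wrist",model(q),s)-obs).ravel()
r=least_squares(f,[.505,.25,-.06,.8,.8,.8,.8],loss='soft_l1')
print(r.x.round(4)); print(f(r.x).reshape(-1,2).round(1).tolist())
E
```

```text
[ 0.509   0.2462 -0.0574  0.8297  0.851   0.8729  0.905 ]
[[-1.9, 0.6], [-2.6, -0.9], [0.1, 0.4], [0.2, -0.7], [2.1, 0.7], [1.7, -0.8], [-0.0, 0.4], [-0.2, -0.3], [1.0, -1.1], [-3.2, -0.9], [0.9, 0.5], [-0.4, -0.3], [0.8, 1.7], [-2.2, 1.4], [0.9, -0.2], [-0.6, -0.1]]
```

```bash
cat >> h.py <<'E'
TC=np.array([.508,.2465]); TY=-.0575
def tr(a,b):
    return TC+np.array([np.cos(TY)*a-np.sin(TY)*b,np.sin(TY)*a+np.cos(TY)*b])
def trinv(p):
    d=np.array(p[:2])-TC; return np.array([np.cos(TY)*d[0]+np.sin(TY)*d[1],-np.sin(TY)*d[0]+np.cos(TY)*d[1]])
E
python3 - <<'E'
from h import *
p=tr(0,-.16); print(p); plan(*p,.018,TY)
E
```

```text
[0.49880507 0.08676443]
shift cm [  0.5   28.3  -11.18] roll -0.005 | cur [0.5012 0.199  0.3009] th -0.063 w 0.002 t 8.35 F [-0.  -0.4  0.2]
```

send_rows([
  [0,0.5,0,-11.2,-0.005],
  [0,0.5,0,-11.2,-0.005],
  [0,0.5,6,-11.2,-0.005],
  [0,0.5,12,-11.2,-0.005],
  [0,0.5,18,-11.2,-0.005],
  [0,0.5,24,-11.2,-0.005],
  [0,0.5,27,-11.2,-0.005],
  [0,0.5,28.2,-11.2,-0.005],
  [0,0.5,28.2,-11.2,-0.005],
  [0,0.5,28.2,-11.2,-0.005],
])

```text
clock: 9.6
position: [0.5, 0.0885, 0.0209]
ee_rot: [-1.57, 0.042, -0.045]
force: [0.4, 0.1, 0.8]
width: 0.002
```

send_rows([
  [0,0,0,1,0],
  [0,0,0,2,0],
  [0,0,0,3,0],
  [0,0,-0.4,3.5,0],
  [0,0,-0.8,4,0],
  [0,0,-1.2,4.3,0],
  [0,0,-1.5,4.6,0],
  [0,0,-1.7,4.9,0],
  [0,0,-1.7,4.9,0],
])

```text
clock: 10.72
position: [0.5018, 0.1378, 0.0369]
ee_rot: [-1.57, 0.043, -0.043]
force: [-0.8, 0.6, -1.1]
width: 0.004
```

Run:
```python
from h import *
s=arm.observe();print(trinv(s['position']),s['position'],s['force'])
cv2.imwrite("pics/w5.png",imaging.get_image("wrist"));cv2.imwrite("pics/s5.png",imaging.get_image("side"))
```

```text
[ 4.76483041e-05 -1.08871189e-01] [0.50179093 0.137806   0.03691235] [-0.80297315  0.64689379 -1.07644479]
```

View pics/w5.png

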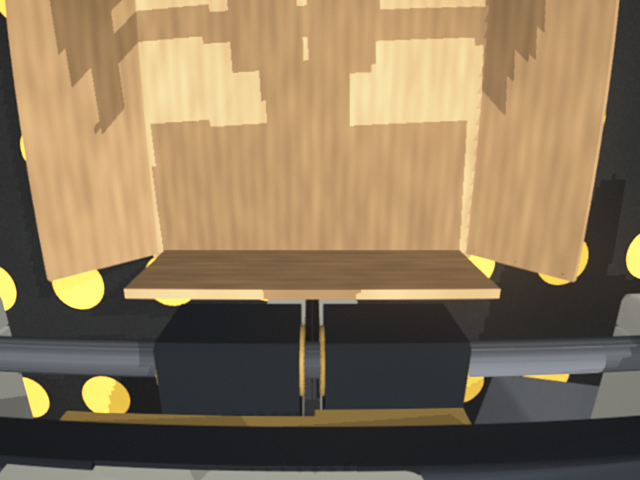

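View pics/s5.png

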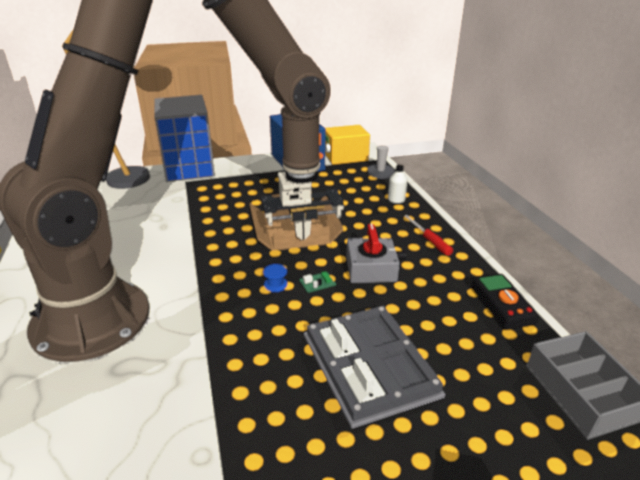

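```bash
cat >> h.py <<'E'
def panel(k,obs,s=None,cam="wrist"):
    # k in near,far,left,right ; obs pixel points on free edge; fit angle
    from scipy.optimize import least_squares
    obs=np.array(obs,float)
    def edge(f):
        f=f[0]; c=(.078 if k in('near','far') else .098)+.05*np.cos(f); z=.001+.05*np.sin(f); L=.096 if k in('near','far') else .072
        sg=1 if k in('far','left') else -1
        P=[tr(sg*c,l) if k in('near','far') else tr(l,sg*c) for l in np.linspace(-L,L,41)]
        return w2p(cam,[[*p,z] for p in P],s)
    def r(f):
        e=edge(f); d=e[-1]-e[0]; n=np.array([-d[1],d[0]])/np.linalg.norm(d)
        return (obs-e[0])@n
    q=least_squares(r,[1.4]); print(k,"angle",q.x.round(3),"res px",q.fun.round(1))
E
python3 - <<'E'
from h import *
panel("right",[(127,293),(498,293)])
E
```

```text
right angle [1.583] res px [ 0.3 -0.3]
```

send_rows([
  [0,0,0,0.1,0],
  [0,0,0,0.2,0],
  [0,0,0,0.2,0],
  [0,0,0,0.2,0],
])

```text
clock: 11.32
position: [0.5017, 0.1393, 0.0367]
ee_rot: [-1.57, 0.043, -0.043]
force: [0.5, -0.5, -0.9]
width: 0.006
```

Run:
```python
from h import *
s=arm.observe()
im=imaging.get_image("wrist");crop(im,100,230,520,310,1.9,"pics/w6.png")
for r in (288,290,292,294,296): panel("right",[(127,r),(498,r)],s)
```

```text
right angle [1.66] res px [ 0.2 -0.2]
right angle [1.644] res px [ 0.2 -0.2]
right angle [1.628] res px [ 0.2 -0.2]
right angle [1.611] res px [ 0.2 -0.2]
right angle [1.595] res px [ 0.2 -0.2]
```

View pics/w6.png

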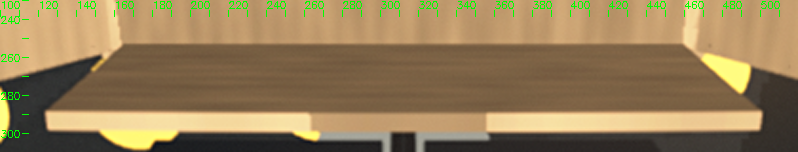

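send_rows([
  [0,0,0,0.1,0],
  [0,0,0,0.2,0],
  [0,0,0,0.2,0],
  [0,0,0,0.2,0],
])

```text
clock: 11.88
position: [0.5018, 0.1397, 0.0367]
ee_rot: [-1.572, 0.045, -0.044]
force: [0.4, -7.0, 0.9]
width: 0.005
```

send_rows([
  [0,0,0,0.1,0],
  [0,0,0,0.2,0],
  [0,0,0,0.2,0],
  [0,0,0,0.2,0],
])

```text
clock: 12.38
position: [0.5017, 0.1399, 0.0366]
ee_rot: [-1.574, 0.046, -0.045]
force: [-0.7, -12.2, 3.7]
width: 0.006
```

Run:
```python
from h import *
p=tr(0,.165); print(p); plan(*p,.018,TY)
```

```text
[0.51748227 0.41122731]
shift cm [-0.    1.77 27.19] roll -0.001 | cur [0.5017 0.1399 0.0366] th -0.058 w 0.006 t 12.38 F [ -0.7 -12.2   3.7]
```

send_rows([
  [0,0,0,-2,0],
  [0,0,-5,-2,0],
  [0,0,-9,0,0],
  [0,0,-9,8,0],
  [0,0,-9,16,0],
  [0,0,-9,24,0],
  [0,0,-9,27,0],
  [0,0,-9,27,0],
  [0,0,-4,27,0],
  [0,0,0,27,0],
  [0,0,1.7,27,0],
  [0,0,1.7,27,0],
  [0,0,1.7,27,0],
])

```text
clock: 14.0
position: [0.518, 0.4134, 0.0215]
ee_rot: [-1.569, 0.042, -0.045]
force: [0.1, 0.0, 0.8]
width: 0.002
```

send_rows([
  [0,0,0,-1,0],
  [0,0,0,-2,0],
  [0,0,0,-3,0],
  [0,0,-0.4,-3.5,0],
  [0,0,-0.8,-4,0],
  [0,0,-1.2,-4.3,0],
  [0,0,-1.5,-4.7,0],
  [0,0,-1.7,-5.1,0],
  [0,0,-1.7,-5.3,0],
  [0,0,-1.7,-5.3,0],
])

```text
clock: 15.25
position: [0.514, 0.3597, 0.0367]
ee_rot: [-1.571, 0.043, -0.043]
force: [0.3, 0.2, 0.2]
width: 0.001
```

Run:
```python
from h import *
s=arm.observe();print(trinv(s['position']),s['position'],s['force'])
```

```text
[-0.00056738  0.11339953] [0.51395044 0.35974473 0.03670054] [0.27162854 0.23693891 0.19837793]
```

send_rows([
  [0,0,0,-0.2,0],
  [0,0,0,-0.4,0],
  [0,0,0,-0.5,0],
  [0,0,0,-0.5,0],
])

```text
clock: 15.75
position: [0.5136, 0.3549, 0.0367]
ee_rot: [-1.57, 0.043, -0.043]
force: [-0.1, 0.1, -0.3]
width: 0.006
```

send_rows([
  [0,0,0,-0.15,0],
  [0,0,0,-0.3,0],
  [0,0,0,-0.3,0],
  [0,0,0,-0.3,0],
])

```text
clock: 16.25
position: [0.5135, 0.3546, 0.0368]
ee_rot: [-1.567, 0.041, -0.043]
force: [1.4, 8.1, -4.6]
width: 0.011
```

Run:
```python
from h import *
p=tr(-.145,0); print(p); plan(*p,.018,TY+np.pi/2)
```

```text
[0.36323964 0.25483291]
shift cm [-14.48   1.83 -10.77] roll -1.567 | cur [0.5135 0.3546 0.0368] th -0.054 w 0.011 t 16.25 F [ 1.4  8.1 -4.6]
```

send_rows([
  [0,0,0,2,0],
  [0,0,-5,2,0],
  [0,0,-10,0,-0.1],
  [0,-6,-10,-4,-0.3],
  [0,-12,-10,-8,-0.5],
  [0,-14.5,-10,-10.5,-0.7],
  [0,-14.5,-10,-10.5,-0.9],
  [0,-14.5,-10,-10.5,-1.1],
  [0,-14.5,-10,-10.5,-1.3],
  [0,-14.5,-10,-10.5,-1.45],
  [0,-14.5,-10,-10.5,-1.57],
  [0,-14.5,-10,-10.5,-1.57],
  [0,-14.5,-5,-10.5,-1.57],
  [0,-14.5,0,-10.5,-1.57],
  [0,-14.5,1.7,-10.5,-1.57],
  [0,-14.5,1.7,-10.5,-1.57],
  [0,-14.5,1.7,-10.5,-1.57],
])

```text
clock: 18.38
position: [0.3634, 0.2557, 0.0204]
ee_rot: [-1.236, -1.168, 1.166]
force: [-0.1, -0.5, 0.3]
width: 0.006
```

Run:
```python
from h import *
s=arm.observe();print(trinv(s['position']),s['joints'].round(2))
plan(*tr(-.087,0),.037,TY+np.pi/2)
cv2.imwrite("pics/w7.png",imaging.get_image("wrist"))
```

```text
[-0.14489337  0.00091583] [-0.69  0.46 -0.05  2.21  0.05  0.47  0.73]
shift cm [-0.09 -1.65 -5.79] roll 0.0 | cur [0.3634 0.2557 0.0204] th 1.513 w 0.006 t 18.38 F [-0.1 -0.5  0.3]
```

View pics/w7.png

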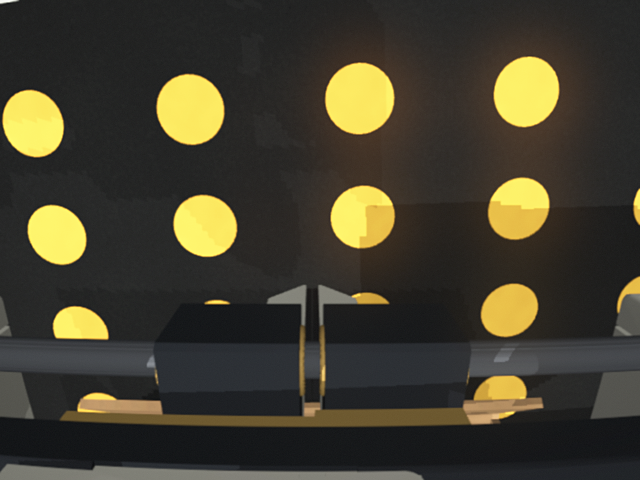

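The camera shows the near panel's edge just beyond the fingers, at about (130-540,405). Now I'll push it in.

send_rows([
  [0,0,0,-1,0],
  [0,0,0,-2,0],
  [0,0,-0.4,-3,0],
  [0,0,-0.8,-3.5,0],
  [0,0,-1.2,-4,0],
  [0,0,-1.6,-4.5,0],
  [0,0,-1.6,-5,0],
  [0,0,-1.6,-5.3,0],
  [0,0,-1.6,-5.3,0],
])

```text
clock: 19.55
position: [0.4162, 0.2523, 0.0357]
ee_rot: [-1.235, -1.168, 1.168]
force: [0.0, 0.2, -0.2]
width: 0.003
```

send_rows([
  [0,0,0,-0.2,0],
  [0,0,0,-0.4,0],
  [0,0,0,-0.5,0],
  [0,0,0,-0.5,0],
])

```text
clock: 20.05
position: [0.4202, 0.252, 0.0356]
ee_rot: [-1.234, -1.167, 1.169]
force: [-3.8, 0.9, 1.3]
width: 0.004
```

send_rows([
  [0,0,0,-0.1,0],
  [0,0,0,-0.2,0],
  [0,0,0,-0.2,0],
  [0,0,0,-0.2,0],
])

```text
clock: 20.55
position: [0.4205, 0.252, 0.0356]
ee_rot: [-1.233, -1.166, 1.171]
force: [-10.5, 0.0, 7.5]
width: 0.006
```

send_rows([
  [0,0,0,2,0],
  [0,0,-5,2,0],
  [0,0,-9,0,0],
  [0,0,-9,-8,0],
  [0,0,-9,-16,0],
  [0,0,-9,-24,0],
  [0,0,-9,-24,0],
  [0,0,-9,-24,0],
  [0,0,-4,-24,0],
  [0,0,0,-24,0],
  [0,0,1.6,-24,0],
  [0,0,1.6,-24,0],
  [0,0,1.6,-24,0],
])

```text
clock: 22.18
position: [0.6636, 0.239, 0.0217]
ee_rot: [-1.236, -1.171, 1.166]
force: [-0.6, -1.1, 0.6]
width: 0.007
```

Run:
```python
from h import *
s=arm.observe();print(trinv(s['position']))
plan(*tr(.087,0),.037,TY+np.pi/2)
```

```text
[0.15579196 0.00149409]
shift cm [-0.14 -1.55  6.88] roll 0.002 | cur [0.6636 0.239  0.0217] th 1.515 w 0.007 t 22.18 F [-0.6 -1.1  0.6]
```

send_rows([
  [0,0,0,1,0],
  [0,0,0,2,0],
  [0,0,-0.2,3,0],
  [0,0,-0.5,3.7,0],
  [0,0,-0.8,4.4,0],
  [0,0,-1.2,5,0],
  [0,0,-1.5,5.5,0],
  [0,0,-1.5,6,0],
  [0,0,-1.5,6.3,0],
  [0,0,-1.5,6.3,0],
])

```text
clock: 23.42
position: [0.599, 0.242, 0.0345]
ee_rot: [-1.235, -1.167, 1.169]
force: [0.5, -0.1, -0.4]
width: 0.008
```

send_rows([
  [0,0,0,0.2,0],
  [0,0,0,0.4,0],
  [0,0,0,0.5,0],
  [0,0,0,0.5,0],
])

```text
clock: 23.92
position: [0.5955, 0.2421, 0.0348]
ee_rot: [-1.236, -1.169, 1.167]
force: [5.5, 0.3, -2.9]
width: 0.001
```

send_rows([
  [0,0,0,0.15,0],
  [0,0,0,0.3,0],
  [0,0,0,0.3,0],
  [0,0,0,0.3,0],
])

```text
clock: 24.42
position: [0.5953, 0.2421, 0.0351]
ee_rot: [-1.239, -1.172, 1.163]
force: [12.8, 0.5, -9.3]
width: 0.001
```

Run:
```python
from h import *
plan(.483,-.282,.26,.098)
```

```text
shift cm [-52.93 -22.61   8.07] roll 1.416 | cur [0.5953 0.2421 0.0351] th 1.514 w 0.001 t 24.43 F [12.8  0.5 -9.3]
```

send_rows([
  [0,0,0,-2,0],
  [0,0,-6,-2,0],
  [0,0,-12,-2,0],
  [0,0,-18,0,0],
  [0,0,-22.5,0,0],
  [0.4,-8,-22.5,2,0.15],
  [0.4,-16,-22.5,3,0.33],
  [0.4,-24,-22.5,4,0.5],
  [0.4,-32,-22.5,5,0.7],
  [0.4,-40,-22.5,6,0.87],
  [0.4,-48,-22.5,7,1.05],
  [0.4,-53,-22.5,8,1.2],
  [0.4,-53,-22.5,8,1.35],
  [0.4,-53,-22.5,8,1.416],
  [0.4,-53,-22.5,8,1.416],
  [0.4,-53,-22.5,8,1.416],
  [0.4,-53,-22.5,8,1.416],
])

```text
clock: 26.55
position: [0.4826, -0.2806, 0.2596]
ee_rot: [-1.568, -0.08, 0.08]
force: [0.1, 0.2, -0.2]
width: 0.403
```

Run:
```python
from h import *
s=arm.observe();print(s['position'],s['ee_rot'])
cv2.imwrite("pics/w8.png",imaging.get_image("wrist"))
crop(imaging.get_image("top"),140,140,520,340,2.1,"pics/t8.png")
```

```text
[ 0.48256472 -0.28057983  0.25959538] [-1.56826686 -0.07988265  0.08002342]
```

View pics/w8.png

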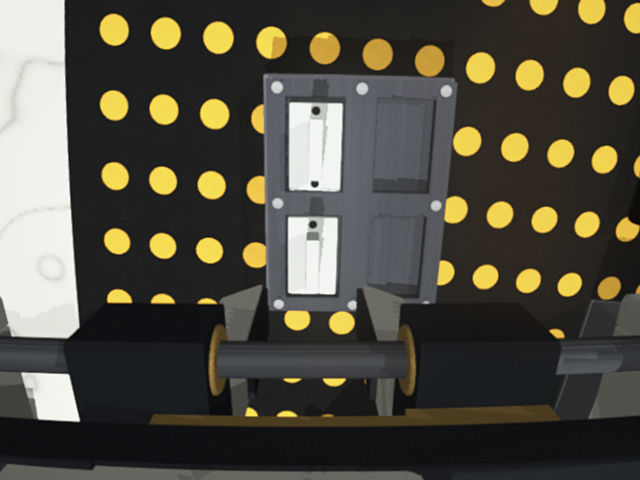

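View pics/t8.png

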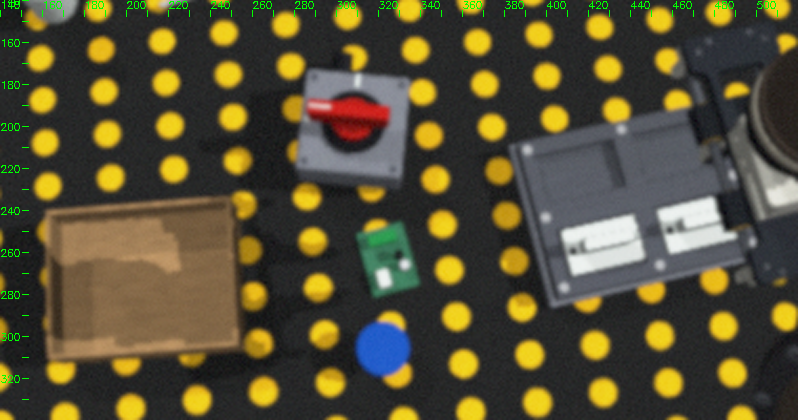

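The tray is erected, the isolator is OFF, and the brackets are at about (314,145) and (312,255) in the wrist view. An enlarged crop will refine their positions.

Run:
```python
from h import *
crop(cv2.imread("pics/w8.png"),260,70,370,310,2.5,"pics/w8c.png")
crop(cv2.imread("pics/w8.png"),275,90,355,205,5.2,"pics/w8d.png")
```

```text
(no output)
```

View pics/w8c.png

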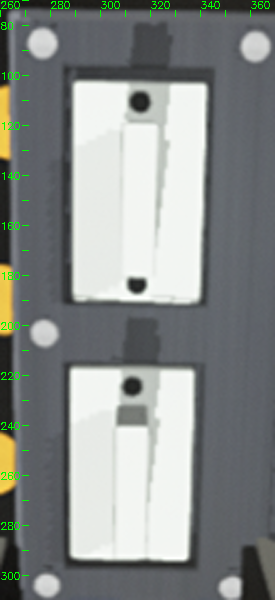

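View pics/w8d.png

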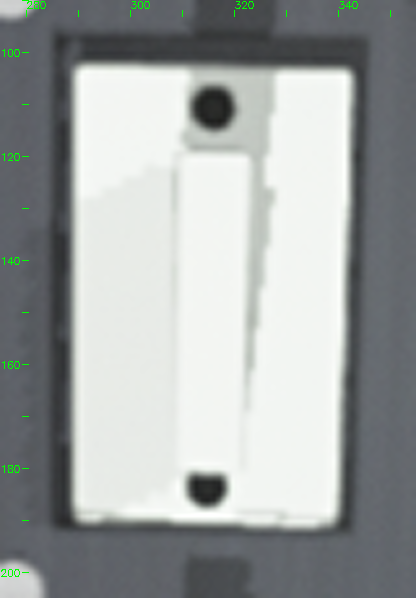

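Run:
```python
from h import *
s=dict(position=np.array([0.48256472,-0.28057983,0.25959538]),ee_rot=np.array([-1.56826686,-0.07988265,0.08002342]))
for o,f,p in (((275,90),5.2,[(73,65),(355,67),(338,525),(73,520)]),((260,70),2.5,[(69,368),(195,369),(189,561),(69,558)])):
    w=p2w("wrist",[(o[0]+a/f,o[1]+b/f) for a,b in p],.030,s)
    print(w.mean(0).round(4),[np.linalg.norm(w[i]-w[(i+1)%4]).round(4) for i in range(4)])
    d=w[0]-w[3]+w[1]-w[2]; print(np.arctan2(d[1],d[0])-np.pi/2)
plan(.4795,-.2285,.12,.105)
```

```text
[ 0.4814 -0.2314  0.03  ] [np.float64(0.0487), np.float64(0.0802), np.float64(0.0482), np.float64(0.0795)]
0.08431948292940206
[ 0.4893 -0.3373  0.03  ] [np.float64(0.0486), np.float64(0.0804), np.float64(0.049), np.float64(0.0795)]
0.08653203782780028
shift cm [ 0.23 13.97  5.24] roll -0.004 | cur [ 0.4825 -0.281   0.2597] th 0.101 w 0.403 t 26.65 F [ 0.5 -0.4  0.5]
```

Run:
```python
from h import *
plan(.4805,-.2303,.12,.09)
```

```text
shift cm [ 0.31 13.97  5.05] roll 0.011 | cur [ 0.4825 -0.281   0.2597] th 0.101 w 0.403 t 26.65 F [ 0.5 -0.4  0.5]
```

send_rows([
  [0.4,0.3,6,5,0.01],
  [0.4,0.3,12,5,0.01],
  [0.4,0.3,14,5,0.01],
  [0.4,0.3,14,5,0.01],
  [0.4,0.3,14,5,0.01],
])

```text
clock: 27.28
position: [0.481, -0.2326, 0.1211]
ee_rot: [-1.57, -0.071, 0.069]
force: [0.3, -0.2, 0.2]
width: 0.397
```

Run:
```python
from h import *
plan(.4805,-.2303,.038,.09)
cv2.imwrite("pics/w9.png",imaging.get_image("wrist"))
```

```text
shift cm [-0.05  8.31  0.24] roll -0.001 | cur [ 0.481  -0.2326  0.1211] th 0.089 w 0.397 t 27.27 F [ 0.3 -0.2  0.2]
```

View pics/w9.png

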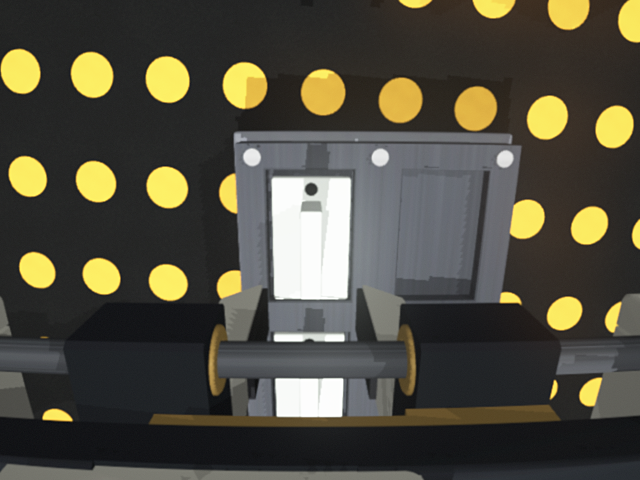

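send_rows([
  [0.4,0,4,0.2,0],
  [0.4,0,6.5,0.2,0],
  [0.4,0,7.7,0.2,0],
  [0.4,0,8.2,0.2,0],
  [0.4,0,8.2,0.2,0],
  [0.4,0,8.2,0.2,0],
])

```text
clock: 28.08
position: [0.4806, -0.2305, 0.0386]
ee_rot: [-1.57, -0.071, 0.069]
force: [-0.1, 0.6, -0.2]
width: 0.398
```

send_rows([
  [0,0,0,0,0],
  [0,0,0,0,0],
  [0,0,0,0,0],
  [0,0,0,0,0],
  [0,0,0,0,0],
], squeeze=30)

```text
clock: 28.7
position: [0.48, -0.2302, 0.0378]
ee_rot: [-1.57, -0.07, 0.07]
force: [-0.1, 0.5, 2.0]
width: 0.13
```

send_rows([
  [0,0,-2,0,0],
  [0,0,-4,0,0],
  [0,0,-8,0,0],
  [0,0,-12,0,0],
  [0,0,-12,0,0],
  [0,0,-12,0,0],
], squeeze=40)

```text
clock: 29.45
position: [0.4796, -0.2299, 0.1572]
ee_rot: [-1.569, -0.07, 0.07]
force: [0.3, 0.8, -1.5]
width: 0.124
```

Run:
```python
from h import *
plan(*tr(0,.045),.158,TY+np.pi/2)
cv2.imwrite("pics/w10.png",imaging.get_image("wrist"))
crop(imaging.get_image("side"),260,280,480,440,3.6,"pics/s10.png")
```

```text
shift cm [ 7.72 -0.06 51.65] roll -1.424 | cur [ 0.4796 -0.2299  0.1572] th 0.089 w 0.124 t 29.45 F [ 0.3  0.8 -1.5]
```

View pics/w10.png

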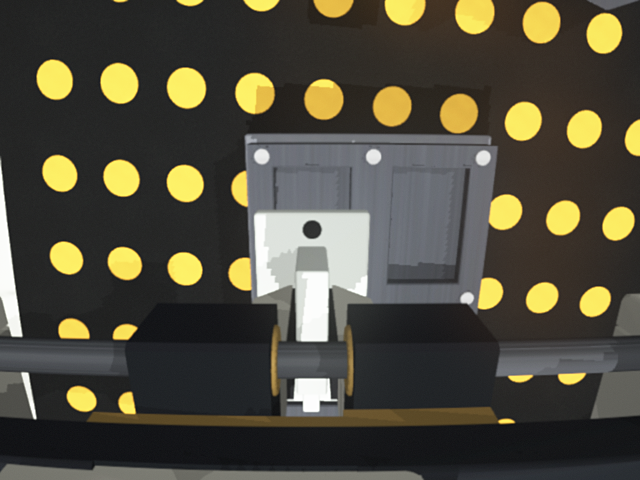

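View pics/s10.png

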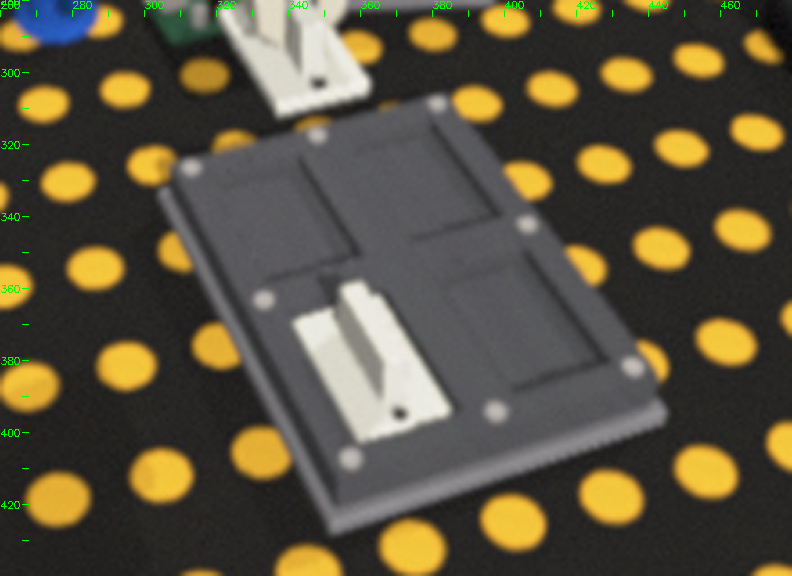

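The bracket is held level in the jaws and is clear of the mould. Carrying it to the tray.

send_rows([
  [0,1,0,6,0],
  [0,2,0,12,-0.1],
  [0,3,0,18,-0.25],
  [0,4,0,24,-0.4],
  [0,5,0,30,-0.55],
  [0,6,0,36,-0.7],
  [0,7,0,42,-0.85],
  [0,7.7,0,47,-1],
  [0,7.7,0,51.6,-1.15],
  [0,7.7,0,51.6,-1.3],
  [0,7.7,0,51.6,-1.42],
  [0,7.7,0,51.6,-1.42],
  [0,7.7,0,51.6,-1.42],
])

```text
clock: 31.18
position: [0.5106, 0.2902, 0.1571]
ee_rot: [-1.239, -1.16, 1.162]
force: [-0.4, -0.0, -0.7]
width: 0.128
```

Run:
```python
from h import *
plan(*tr(0,.045),.022,TY+np.pi/2)
cv2.imwrite("pics/w11.png",imaging.get_image("wrist"))
```

```text
shift cm [ 0.13 13.51 -0.  ] roll -0.008 | cur [0.5106 0.2902 0.1571] th 1.506 w 0.128 t 31.18 F [-0.4 -0.  -0.7]
```

View pics/w11.png

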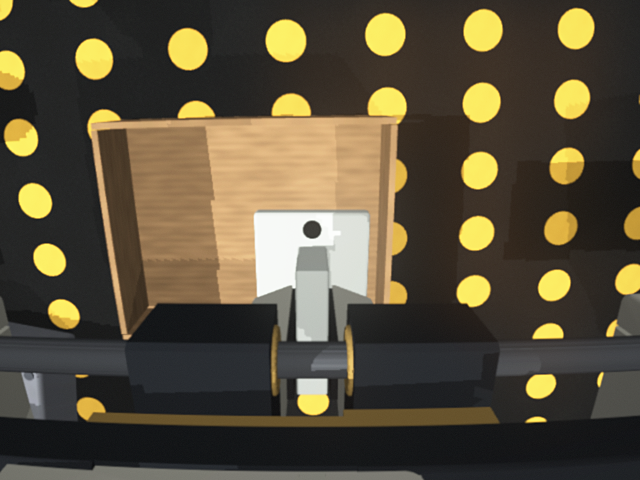

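send_rows([
  [0,0.1,5,0,-0.008],
  [0,0.1,9,0,-0.008],
  [0,0.1,12,0,-0.008],
  [0,0.1,13,0,-0.008],
  [0,0.1,13.4,0,-0.008],
  [0,0.1,13.6,0,-0.008],
  [0,0.1,13.6,0,-0.008],
])

```text
clock: 32.1
position: [0.5114, 0.2919, 0.0226]
ee_rot: [-1.235, -1.171, 1.168]
force: [0.1, -0.5, -0.5]
width: 0.129
```

send_rows([
  [0,0,0.1,0,0],
  [0,0,0.2,0,0],
  [0,0,0.3,0,0],
  [0,0,0.3,0,0],
])

```text
clock: 32.6
position: [0.5111, 0.2917, 0.0198]
ee_rot: [-1.234, -1.17, 1.169]
force: [-3.7, -1.2, 11.7]
width: 0.127
```

send_rows([
  [0.13,0,-0.1,0,0],
  [0.3,0,-0.1,0,0],
  [0.35,0,-0.1,0,0],
  [0.35,0,-0.1,0,0],
  [0.35,0,-3,0,0],
  [0.35,0,-8,0,0],
  [0.35,0,-14,0,0],
  [0.35,0,-14,0,0],
])

```text
clock: 33.6
position: [0.5135, 0.2933, 0.1637]
ee_rot: [-1.236, -1.177, 1.162]
force: [0.1, 0.8, -0.2]
width: 0.349
```

Run:
```python
from h import *
plan(.4885,-.336,.16,.09)
cv2.imwrite("pics/w12.png",imaging.get_image("wrist"))
crop(imaging.get_image("side"),240,170,460,430,2.2,"pics/s12.png")
```

```text
shift cm [-6.298e+01  3.000e-02 -9.000e-01] roll 1.427 | cur [0.5135 0.2933 0.1637] th 1.517 w 0.349 t 33.6 F [ 0.1  0.8 -0.2]
```

View pics/w12.png

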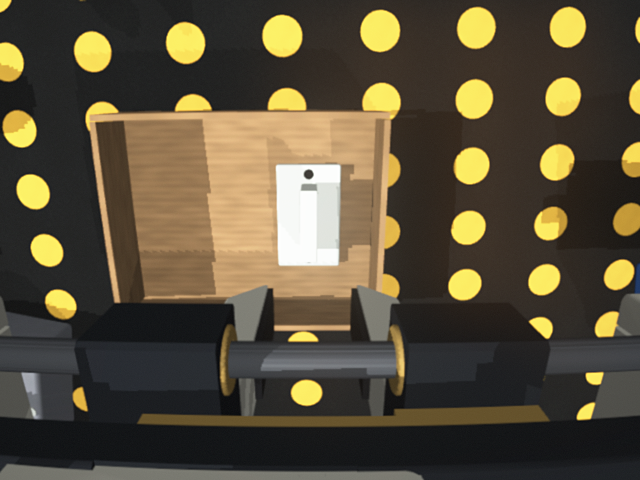

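View pics/s12.png

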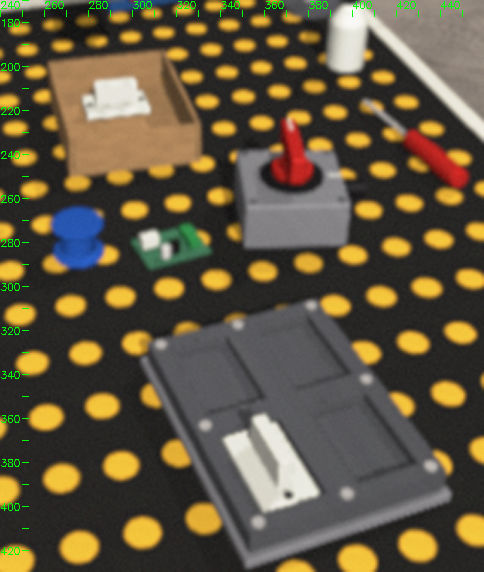

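send_rows([
  [0.4,-6,-1,0,0.1],
  [0.4,-12,-1,0,0.25],
  [0.4,-18,-1,0,0.4],
  [0.4,-24,-1,0,0.55],
  [0.4,-30,-1,0,0.7],
  [0.4,-36,-1,0,0.85],
  [0.4,-42,-1,0,1],
  [0.4,-48,-1,0,1.15],
  [0.4,-54,0,0,1.3],
  [0.4,-60,0,-0.9,1.43],
  [0.4,-63,0,-0.9,1.43],
  [0.4,-63,0,-0.9,1.43],
  [0.4,-63,0,-0.9,1.43],
  [0.4,-63,0,-0.9,1.43],
])

```text
clock: 35.45
position: [0.4862, -0.3362, 0.1581]
ee_rot: [-1.568, -0.069, 0.07]
force: [0.2, -0.3, -0.4]
width: 0.403
```

Run:
```python
from h import *
plan(.4885,-.3365,.038,.09)
cv2.imwrite("pics/w13.png",imaging.get_image("wrist"))
```

```text
shift cm [ 0.24 12.01 -0.06] roll -0.001 | cur [ 0.4862 -0.3362  0.1581] th 0.089 w 0.403 t 35.45 F [ 0.2 -0.3 -0.4]
```

View pics/w13.png

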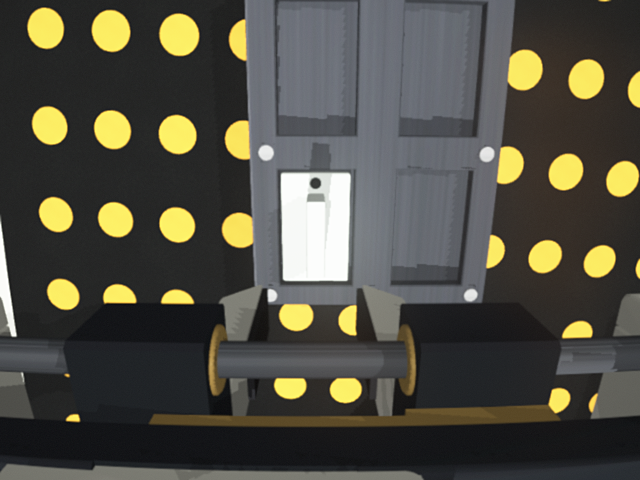

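send_rows([
  [0.4,0.2,5,0,0],
  [0.4,0.2,9,0,0],
  [0.4,0.2,11,0,0],
  [0.4,0.2,12,0,0],
  [0.4,0.2,12,0,0],
  [0.4,0.2,12,0,0],
])

```text
clock: 36.25
position: [0.4886, -0.3381, 0.0398]
ee_rot: [-1.571, -0.07, 0.067]
force: [-1.0, 0.1, -0.8]
width: 0.399
```

send_rows([
  [0,0,0,0,0],
  [0,0,0,0,0],
  [0,0,0,0,0],
  [0,0,0,0,0],
  [0,0,0,0,0],
], squeeze=40)

```text
clock: 36.88
position: [0.4881, -0.3379, 0.039]
ee_rot: [-1.57, -0.069, 0.068]
force: [0.3, 1.5, 4.6]
width: 0.129
```

send_rows([
  [0,0,-2,0,0],
  [0,0,-4,0,0],
  [0,0,-8,0,0],
  [0,0,-12,0,0],
  [0,0,-12,0,0],
  [0,0,-12,0,0],
])

```text
clock: 37.62
position: [0.4876, -0.3374, 0.1581]
ee_rot: [-1.569, -0.068, 0.069]
force: [0.6, -0.5, -1.1]
width: 0.128
```

Run:
```python
from h import *
plan(*tr(0,-.04),.158,TY+np.pi/2)
cv2.imwrite("pics/w14.png",imaging.get_image("wrist"))
```

```text
shift cm [6.540e+00 4.000e-02 5.403e+01] roll -1.426 | cur [ 0.4876 -0.3374  0.1581] th 0.087 w 0.128 t 37.62 F [ 0.6 -0.5 -1.1]
```

View pics/w14.png

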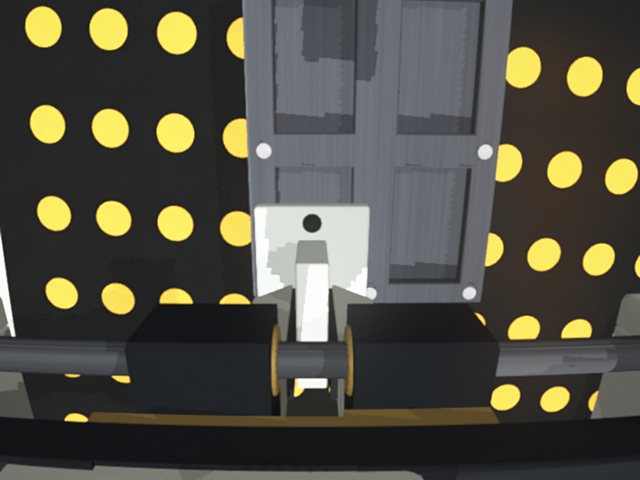

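send_rows([
  [0,1,0,6,0],
  [0,2,0,12,-0.1],
  [0,3,0,18,-0.25],
  [0,4,0,24,-0.4],
  [0,5,0,30,-0.55],
  [0,6,0,36,-0.7],
  [0,6.5,0,42,-0.85],
  [0,6.5,0,48,-1],
  [0,6.5,0,54,-1.15],
  [0,6.5,0,54,-1.3],
  [0,6.5,0,54,-1.42],
  [0,6.5,0,54,-1.42],
  [0,6.5,0,54,-1.42],
])

```text
clock: 39.3
position: [0.5055, 0.2053, 0.158]
ee_rot: [-1.24, -1.159, 1.161]
force: [0.6, -0.7, -0.7]
width: 0.128
```

Run:
```python
from h import *
plan(*tr(0,-.04),.022,TY+np.pi/2)
cv2.imwrite("pics/w15.png",imaging.get_image("wrist"))
```

```text
shift cm [ 0.13 13.6  -0.03] roll -0.01 | cur [0.5055 0.2053 0.158 ] th 1.504 w 0.128 t 39.3 F [ 0.6 -0.7 -0.7]
```

View pics/w15.png

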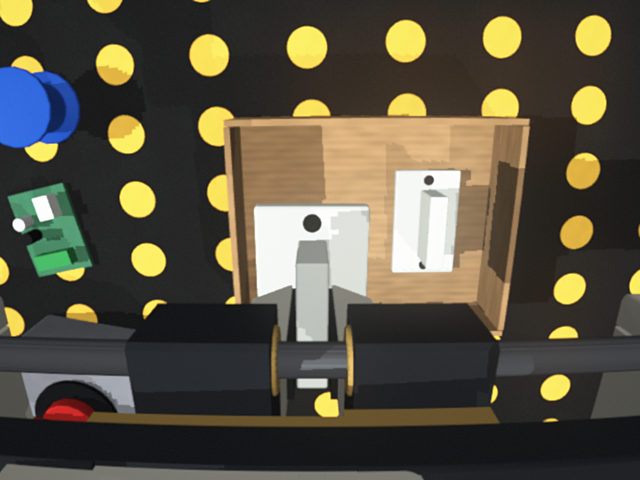

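send_rows([
  [0,0.1,5,0,-0.01],
  [0,0.1,9,0,-0.01],
  [0,0.1,12,0,-0.01],
  [0,0.1,13,0,-0.01],
  [0,0.1,13.5,0,-0.01],
  [0,0.1,13.7,0,-0.01],
  [0,0.1,13.7,0,-0.01],
])

```text
clock: 40.22
position: [0.5064, 0.207, 0.0226]
ee_rot: [-1.235, -1.171, 1.168]
force: [0.1, 0.1, -0.7]
width: 0.127
```

send_rows([
  [0,0,0.1,0,0],
  [0,0,0.2,0,0],
  [0,0,0.2,0,0],
])

```text
clock: 40.6
position: [0.5063, 0.207, 0.0209]
ee_rot: [-1.235, -1.17, 1.168]
force: [-2.1, -2.2, 11.3]
width: 0.123
```

send_rows([
  [0.13,0,-0.1,0,0],
  [0.3,0,-0.1,0,0],
  [0.35,0,-0.1,0,0],
  [0.35,0,-0.1,0,0],
  [0.35,0,-3,0,0],
  [0.35,0,-8,0,0],
  [0.35,0,-14,0,0],
  [0.35,0,-20,0,0],
  [0.35,0,-20,0,0],
])

```text
clock: 41.72
position: [0.5084, 0.208, 0.2247]
ee_rot: [-1.237, -1.177, 1.162]
force: [0.1, 0.7, -0.9]
width: 0.349
```

Run:
```python
from h import *
plan(.639,.0105,.2266,-.226)
cv2.imwrite("pics/w16.png",imaging.get_image("wrist"))
```

```text
shift cm [-19.01  -0.17 -14.11] roll 1.743 | cur [0.5084 0.208  0.2247] th 1.517 w 0.349 t 41.73 F [ 0.1  0.7 -0.9]
```

View pics/w16.png

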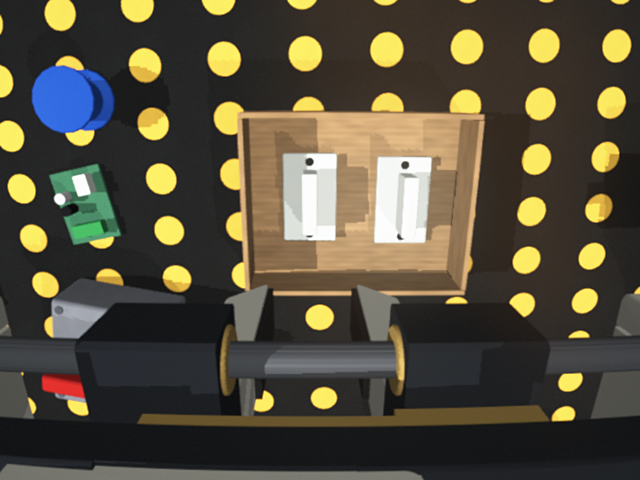

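Both brackets lie flat side by side in the tray. Now back to the isolator.

send_rows([
  [0.5,-5,0,-4,0.15],
  [0.5,-10,0,-8,0.33],
  [0.5,-15,0,-12,0.5],
  [0.5,-19,0,-14.1,0.68],
  [0.5,-19,0,-14.1,0.85],
  [0.5,-19,0,-14.1,1.02],
  [0.5,-19,0,-14.1,1.2],
  [0.5,-19,0,-14.1,1.38],
  [0.5,-19,0,-14.1,1.55],
  [0.5,-19,0,-14.1,1.743],
  [0.5,-19,0,-14.1,1.743],
  [0.5,-19,0,-14.1,1.743],
  [0.5,-19,0,-14.1,1.743],
])

```text
clock: 43.4
position: [0.6363, 0.0093, 0.2194]
ee_rot: [-1.564, 0.176, -0.175]
force: [0.5, -0.4, 0.3]
width: 0.501
```

Run:
```python
from h import *
plan(.639,.0107,.0765,-.226)
cv2.imwrite("pics/w17.png",imaging.get_image("wrist"))
```

```text
shift cm [ 0.24 14.29  0.2 ] roll 0.002 | cur [0.6363 0.0093 0.2194] th -0.224 w 0.501 t 43.4 F [ 0.5 -0.4  0.3]
```

View pics/w17.png

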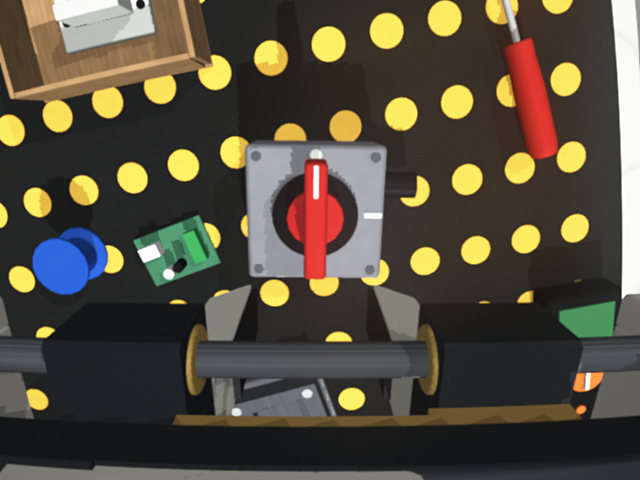

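The handle is still at OFF, with its nose at (316,160). Descending to grip it.

send_rows([
  [0.5,0.2,6,0.1,0],
  [0.5,0.2,10,0.1,0],
  [0.5,0.2,12.5,0.1,0],
  [0.5,0.2,14,0.1,0],
  [0.5,0.2,14.2,0.1,0],
  [0.5,0.2,14.2,0.1,0],
])

```text
clock: 44.2
position: [0.6393, 0.0099, 0.0787]
ee_rot: [-1.563, 0.176, -0.178]
force: [0.0, 0.7, -0.1]
width: 0.499
```

send_rows([
  [0,0,0,0,0],
  [0,0,0,0,0],
  [0,0,0,0,0],
  [0,0,0,0,0],
  [0,0,0,0,0],
], squeeze=30)

```text
clock: 44.82
position: [0.6388, 0.01, 0.078]
ee_rot: [-1.563, 0.177, -0.178]
force: [-0.0, 1.4, 3.1]
width: 0.173
```

Run:
```python
from h import *
plan(.639,.0107,.0765,-1.796)
```

```text
shift cm [0.01 0.15 0.07] roll 1.57 | cur [0.6388 0.01   0.078 ] th -0.226 w 0.173 t 44.83 F [-0.   1.4  3.1]
```

send_rows([
  [0,0,0,0,0.15],
  [0,0,0,0,0.3],
  [0,0,0,0,0.45],
  [0,0,0,0,0.6],
  [0,0,0,0,0.75],
  [0,0,0,0,0.9],
  [0,0,0,0,1.05],
  [0,0,0,0,1.2],
  [0,0,0,0,1.35],
  [0,0,0,0,1.5],
  [0,0,0,0,1.58],
  [0,0,0,0,1.6],
  [0,0,0,0,1.6],
])

```text
clock: 46.45
position: [0.6382, 0.0109, 0.078]
ee_rot: [-1.079, 1.395, -1.392]
force: [-3.5, 2.4, 6.1]
width: 0.173
```

send_rows([
  [0.2,0,0,0,-0.02],
  [0.5,0,0,0,-0.03],
  [0.5,0,0,0,-0.03],
  [0.5,0,0,0,-0.03],
  [0.5,0,-5,0,-0.03],
  [0.5,0,-10,0,-0.03],
  [0.5,0,-15,0,-0.03],
  [0.5,0,-15,0,-0.03],
  [0.5,0,-15,0,-0.03],
])

```text
clock: 47.58
position: [0.6383, 0.0103, 0.2272]
ee_rot: [-1.094, 1.374, -1.372]
force: [-0.7, 0.5, -0.8]
width: 0.499
```

Run:
```python
from h import *
plan(.639,.0107,.0765,-1.796)
cv2.imwrite("pics/w18.png",imaging.get_image("wrist"))
```

```text
shift cm [-0.05 15.07  0.07] roll 0.0 | cur [0.6383 0.0103 0.2272] th -1.796 w 0.499 t 47.58 F [-0.7  0.5 -0.8]
```

View pics/w18.png

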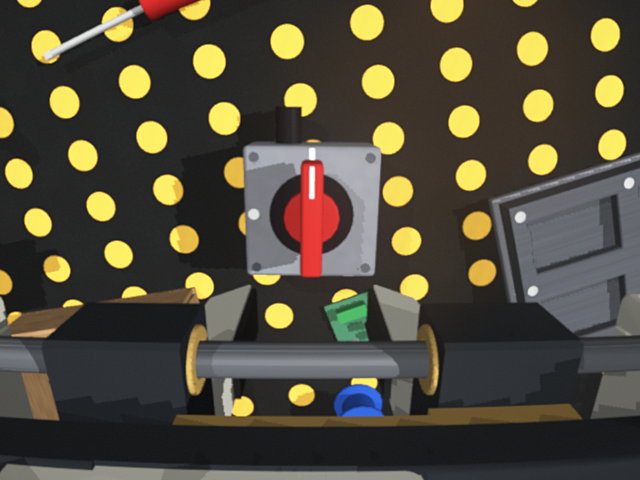

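The handle is fully ON, with the nose at the dash (311,155). I'll move the arm clear for a final check.

send_rows([
  [0.5,6,-5,0,0],
  [0.5,12,-8,0,0],
  [0.5,18,-8,0,0],
  [0.5,24,-8,0,0],
  [0.5,28,-8,0,0],
  [0.5,28,-8,0,0],
  [0.5,28,-8,0,0],
])

```text
clock: 48.5
position: [0.576, -0.2622, 0.3063]
ee_rot: [-1.095, 1.375, -1.371]
force: [-0.4, 0.4, -0.0]
width: 0.503
```

Run:
```python
from h import *
t=imaging.get_image("top");crop(t,140,140,400,340,3,"pics/t19.png")
crop(imaging.get_image("side"),230,170,430,310,3.9,"pics/s19.png")
```

```text
(no output)
```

View pics/t19.png

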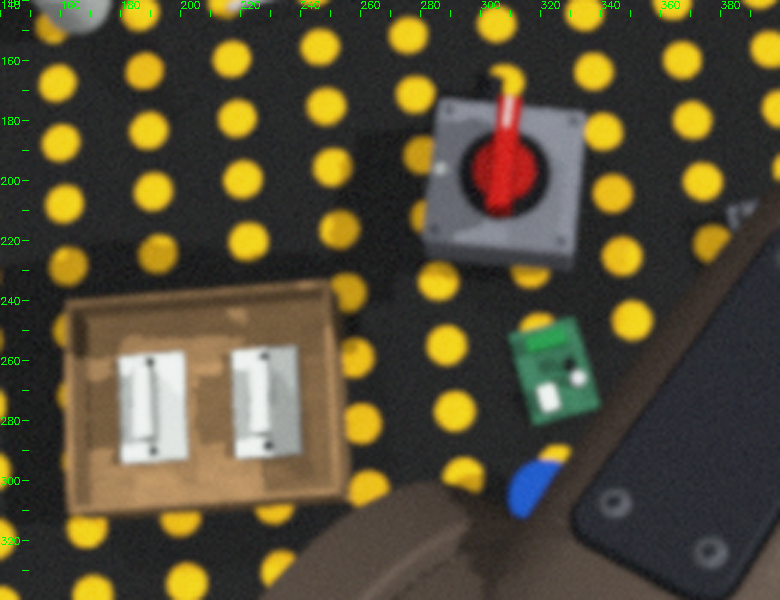

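View pics/s19.png

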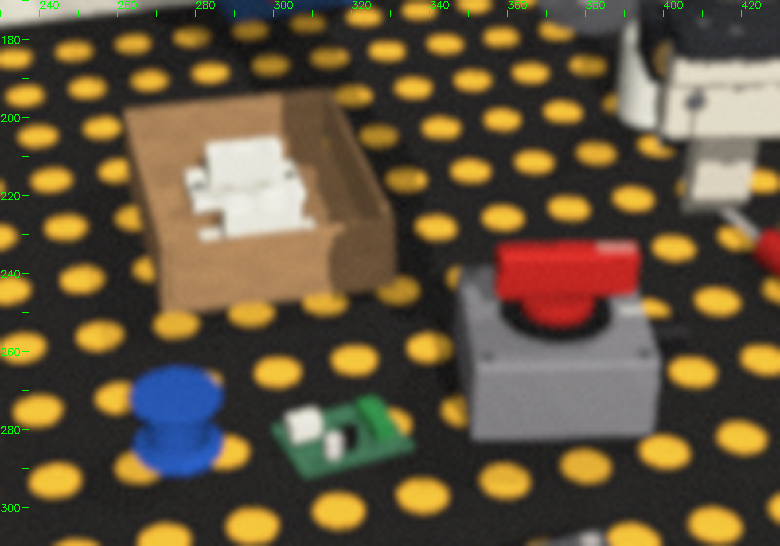

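The tray sides are upright, both brackets lie flat at (189,275) and (227,274), the handle is at ON, and the spool and board haven't moved. Handing in.

Run:
```python
from cell import arm
s=arm.observe();print(s['clock'],abs(s['dq']).max(),s['force'])
print(arm.sign_off())
```

```text
48.6 0.008144107693061037 [0.69232256 0.15329176 0.60382619]
the job is handed in; nothing more can be done
None
```

The job is done and was handed in at 48.6 s of the 210 s allowed, with the arm clear of everything.

- **Isolator:** I turned it fully OFF and checked the nose was at the dot. After the brackets were in the tray I turned it back, and the nose is at the ON dash.
- **Tray:** I pushed all four sides up until each met its stop, with a reaction force of about 8–13 N. In the last top and side pictures all four are still upright.
- **Brackets:** This start had two. Both were lifted out with the power off and lie flat, webs up, side by side in the tray.
- **Spool and board:** Neither was touched, and both look unmoved. In the final top view the arm partly hid the spool, but the side view showed it in full.

The top and wrist cameras disagreed by about 3–5 mm on positions. I leaned towards the wrist camera, and every grasp closed at the expected width. I saw no grip slackening and no bracket knocked aside during the run. No check failed.

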